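# Change over the bench trays

## Task

Three shallow trays run side by side in the rack on the repair bench, and only one may stand out at a time. First push the tray with the small tin, which has been left standing out, fully home; then hook a fingertip behind the front lip of the tray with the two thread spools and draw it out along its rails as far as it goes, and take the hand away. Use the fingertips only: do not pinch a tray front between the fingers or lift anything, do not touch the spools or let them fall over, leave the third tray shut and the other things on the bench where they are.

Things in the scene. Friction and masses are not known exactly. Their poses are not given: they have to be found in the camera images.
- rack: Plywood board 250 x 360 x 12 mm fixed to the bench, origin under its centre. On it three like aluminium trays run side by side on rails, centres 112 mm apart, order varies, drawing out along the board's -x, towards the robot. Each is open-topped, 200 x 90 mm, inside 84 x 191 mm, side and back walls 42 mm above the bench.
- spool_tray (a joint): How far the tray with the two thread spools is drawn out, in m: 0 fully home, 0.120 at its outer stop. Starts 0 to 0.010. Straight slide, about 2 N of friction, stays where it is left.
- spool_tray_lip (a point): Lip across the front end of the tray with the two thread spools: upright strip 90 mm wide, 6 mm thick, reaching 32 mm down to the tray floor (floor 20 mm above the bench). Origin at the middle of its top edge, half-way through its thickness, 52 mm above the bench. Its +x points along the rails to the closed end, -x the way the tray draws out, z up.
- spool_tray_face (a point): Front plate of the tray with the two thread spools, against the outside of the lip: 100 mm wide, 6 mm thick, from 15 to 44 mm above the bench (8 mm lower than the lip). Origin at its centre, 6 mm to -x of the lip's origin; front surface 3 mm further. Its +x points along the rails to the closed end, -x the way the tray draws out, z up.
- tin_tray (a joint): How far the tray with the small round tin is drawn out, in m: 0 fully home, 0.120 at its outer stop. Starts standing out 0.050 to 0.110. Straight slide, about 2 N of friction, stays where it is left.
- tin_tray_lip (a point): Lip across the front end of the tray with the small round tin: upright strip 90 mm wide, 6 mm thick, reaching 32 mm down to the tray floor (floor 20 mm above the bench). Origin at the middle of its top edge, half-way through its thickness, 52 mm above the bench. Its +x points along the rails to the closed end, -x the way the tray draws out, z up.
- tin_tray_face (a point): Front plate of the tray with the small round tin, against the outside of the lip: 100 mm wide, 6 mm thick, from 15 to 44 mm above the bench (8 mm lower than the lip). Origin at its centre, 6 mm to -x of the lip's origin; front surface 3 mm further. Its +x points along the rails to the closed end, -x the way the tray draws out, z up.
- ring_tray (a joint): How far the third tray, with only a black rubber ring is drawn out, in m: 0 fully home, 0.120 at its outer stop. Starts 0 to 0.008; must stay shut. Straight slide, about 2 N of friction, stays where it is left.
- ring_tray_lip (a point): Lip across the front end of the third tray, with only a black rubber ring: upright strip 90 mm wide, 6 mm thick, reaching 32 mm down to the tray floor (floor 20 mm above the bench). Origin at the middle of its top edge, half-way through its thickness, 52 mm above the bench. Its +x points along the rails to the closed end, -x the way the tray draws out, z up.
- ring_tray_face (a point): Front plate of the third tray, with only a black rubber ring, against the outside of the lip: 100 mm wide, 6 mm thick, from 15 to 44 mm above the bench (8 mm lower than the lip). Origin at its centre, 6 mm to -x of the lip's origin; front surface 3 mm further. Its +x points along the rails to the closed end, -x the way the tray draws out, z up.
- spool1: Standing thread spool, a pale cone 40 mm across at the foot and 54 mm tall, loose in the spool tray at the start 80 mm or more behind the lip. Origin under its centre, on the tray floor.
- spool2: Standing thread spool, a pale cone 40 mm across at the foot and 54 mm tall, loose in the spool tray at the start 80 mm or more behind the lip. Origin under its centre, on the tray floor.
- tin_center (a point): Centre of a closed steel tin 42 mm across and 32 mm tall, loose in the tin tray, at least 35 mm behind the lip.
- ring_center (a point): Centre of a rubber ring 60 mm across and 18 mm tall, lying loose in the ring tray.
- driver: Bystander. Screwdriver 200 mm long lying on the bench on the left of the rack; origin near its middle, on the bench.
- tape: Bystander. Roll of tape 90 mm across, 24 mm tall, on the right of the rack; origin under its centre.
- spray: Bystander. Bottle 56 mm across, 170 mm tall, standing to the right; origin under its centre.
- mug: Bystander. White mug 80 mm across, 90 mm tall, standing to the left; origin under its centre.
- carton: Bystander. Small closed carton 90 x 60 x 50 mm on the right; origin under its centre.
Mind the look-alikes: they are no part of the job. Leave any turquoise look-alike of the spool2 alone.

How it is judged:
By the outcome, as a careful person would: the job done as asked, in the order asked, and still so for the second after the job is handed in, with the robot touching nothing.
It also fails if it takes over 48 s, if anything falls off the work surface, if the arm or the gripper's body presses on something with over 40 N, if the wrist force passes 120 N, or if a joint passes its speed limit or range.

## Robot

A 6-joint arm with a two-finger parallel gripper is mounted at the origin on the work surface. World frame = base frame: x ahead of the robot, y to its left, z up, the work surface at z = 0. Lengths are in m, angles in rad, forces in N, time in s.
With the tool pointing down it reaches from about 0.4 to 0.825 m from the base axis. Payload 7 kg.
Tool frame: the origin (TCP) lies on the mounting face of the last link; the fingertips stand arm.tcp_to_tips ahead of it and the grasp point (between the pads) lies 159 mm ahead of it (arm.tcp_to_tips is the distance from the TCP to the fingertips, in m); z points along the fingers, y is the direction in which the jaws open and shut (so a half turn about z gives the same grasp; the last joint's range is limited). The gripper opens to 88 mm and grips with 3 to 60 N. Pads are 19 mm wide; open, the fingers measure 130 mm over their backs; the gripper's body (78 mm by 193 mm) begins 47 mm behind the grasp point.
Start: joints at [-1.057, 0.359, 0.012, 0, -1.224, -0.288], TCP at [0.151, -0.658, 0.405] pointing down, gripper open.
Joint ranges: [-3.07, 3.07], [-1.43, 2.12], [-1.02, 1.25], [-3.03, 1.67], [-3.05, -0], [-3.03, 3.03]. Speed limits (rad/s): [2.39, 2.39, 3.01, 3.14, 3.14, 3.14].

## Interface

Orientations are given as [roll, pitch, yaw] about the fixed x, y, z axes, in that order (R = Rz(yaw) Ry(pitch) Rx(roll)).
In Python, from station import arm, cams, job_done, finder gives the robot as it stands.
- The arm moves only by the tool play_rows, never from a script. Its argument "targets" is a list that holds one entry, the list of rows, each a list of 4 numbers: the shift along the tool's x, y, z in m, then the turn about the tool's z in degrees. A call has 1 to 5 rows; each row is the pose to reach, as a shift and turn from the pose commanded when the call began, along the tool's axes at that moment; what a row does not reach only later rows make up. A row lasts 1/8 s, in which the tool goes at most 62.5 mm and 10.7 degrees, less where a joint would pass 70% of its speed; a pose out of reach is approached as far as the arm can. A call with a gripper value outside its range is refused whole. "grip" is the closure in counts, from 0 (fully open) to 255 (shut), set as the call begins (left out, the last holds). The fingers move at their own pace and stop on an object; "newtons" is the grip in N (left out, the last holds). Time passes only in rows, so rows that repeat a pose let the fingers close. It gives the time, the measured TCP pose, the force and the opening at its end, in the units of the state.
- arm.get_state(): the state, without advancing time (a new reading comes with each control period).
- cams.grab_frame(name): name is "scene" or "side" or "wrist"; returns (picture, depth): 384x512x3 uint8, red, green, blue; 384x512 float32, m along the optical axis (not along the pixel's ray), 0 where there is no reading.
- cams.camera_params(name): a dict with "intrinsics" (3x3 intrinsics, pixels), "position" and "attitude" of the camera in the world. Camera axes: x right, y down, z forward; pixel columns grow to the right and rows downward; lengths in m; the calibration is good to about 2 mm. The wrist camera is an equidistant fisheye: a pixel r from the principal point sees the ray r / f radians off the axis. A picture is of the moment at which its call begins: read the wrist's pose just before it. camera_params takes no time and is no camera call; for the wrist camera it gives the pose at the moment of the call.
- job_done(): hands the job in, once; it reports no verdict.
Trained networks look in the newest picture that a camera, given by its name, has taken for a name from the list of things; names that differ only in an ending like _2 or _b are one class to them, and where a whole thing is asked for, a point or a joint stands for the part that bears it (a point fixed in the world has none). Each returns a list of dicts, best first, with "score" (0 to 1); they miss things now and then, are a little off and sometimes report something else, mostly with a low value. They report only what shows in the picture. A call takes as long as a camera call. They do not tell look-alikes from the thing itself.
- finder.find_in(camera, query): "xyz" ([x, y, z] in m, in world coordinates, good to about 4 mm: the middle of the surface that is visible of it).
- finder.masks_of(camera, query): "mask" (384x512 bool, what is visible of it).
The state is a dict: "t": time; "q": joint angles; "qd": joint speeds; "joint_efforts": joint torques, N m; "eef_pos": TCP position; "ee_rot": TCP orientation; "force": force on the tool from outside, world axes, zero at the start; "moment": the same for the moment, N m; "width": finger opening in m.
Only numpy, scipy, OpenCV 4.12 (cv2) and the standard library are available. Lean on these libraries where they do the work, as an engineer would, in place of code of your own. Each camera call takes 0.05 s, during which the arm holds its last target. There are 200 camera calls.

## Working session

There is one attempt and no reset: what is moved stays moved. The work goes in short steps, Python scripts to look and compute and a tool call to move; the robot and the scene stay as the last step left them, time stands still between calls to the robot, and variables do not carry over. Pictures are saved under pics/ and viewed, about 8 in all and at most 12, crops included, and the job is handed in when it is done.

Besides the shell and the picture viewer there is one more tool, called after ">>>" by a JSON object that holds its "op" and its "data". play_rows: Moves the arm, as the interface text tells. Its arguments: {"type":"object","properties":{"targets":{"type":"array","items":{"type":"array","items":{"type":"array","items":{"type":"number"}}}},"grip":{"type":"number"},"newtons":{"type":"number"}},"required":["targets"]}

```bash
mkdir -p pics; cat > h.py <<'E'
import numpy as np,cv2
from station import arm,cams,job_done,finder
def grab(n,f=None):
    p,d=cams.grab_frame(n)
    if f: cv2.imwrite('pics/'+f,cv2.cvtColor(p,cv2.COLOR_RGB2BGR))
    return p,d
def cam(n):
    c=cams.camera_params(n);return c
E
python3 - <<'E'
from h import *
s=arm.get_state();print(s['t'],s['eef_pos'],s['ee_rot'],s['force'],arm.tcp_to_tips)
for n in('scene','side'):
    grab(n,n+'0.png');print(n,cam(n))
    for q in('rack','spool_tray_lip','tin_tray_lip','ring_tray_lip','spool_tray_face','tin_tray_face','ring_tray_face','spool1','tin_center','ring_center'):
        try: print(q,[(np.round(r['xyz'],3).tolist(),round(r['score'],2)) for r in finder.find_in(n,q)][:4])
        except Exception as e: print(q,e)
a=cv2.imread('pics/scene0.png');b=cv2.imread('pics/side0.png')
cv2.imwrite('pics/both.png',cv2.resize(np.vstack([a,b]),None,fx=.78,fy=.78))
E
```

```text
0.0 [ 0.15111957 -0.65766302  0.40372692] [ 3.13993711e+00 -1.40139400e-04 -2.91587456e+00] [0.28913702 0.56118224 1.3831622 ] 0.1781
scene {'intrinsics': array([[402.04127651,   0.        , 253.79486678],
       [  0.        , 402.04127651, 186.90600584],
       [  0.        ,   0.        ,   1.        ]]), 'position': array([ 0.99382629, -0.56648839,  1.09408771]), 'attitude': array([-2.55689516e+00,  1.84963234e-03,  5.92563936e-01])}
rack [([0.789, -0.112, 0.012], 0.94)]
spool_tray_lip [([0.645, -0.16, 0.02], 0.91), ([0.591, 0.072, 0.019], 0.73), ([0.6, 0.058, 0.055], 0.72)]
tin_tray_lip [([0.589, 0.071, 0.02], 0.66), ([0.785, -0.116, 0.012], 0.46)]
ring_tray_lip [([0.643, -0.038, 0.023], 0.58)]
spool_tray_face [([0.645, -0.159, 0.019], 0.9), ([0.681, -0.049, 0.042], 0.58)]
tin_tray_face [([0.588, 0.066, 0.024], 0.62)]
ring_tray_face [([0.644, -0.041, 0.02], 0.98)]
spool1 [([0.688, -0.162, 0.055], 0.61), ([0.732, -0.323, 0.032], 0.59), ([0.742, -0.158, 0.051], 0.57), ([0.799, -0.285, 0.035], 0.44)]
tin_center [([0.596, 0.057, 0.053], 0.63), ([0.645, -0.038, 0.021], 0.29)]
ring_ce
[... 291 characters left out ...]
44283099, -0.0042351 , -2.29613686])}
rack [([0.729, 0.118, 0.012], 0.73)]
spool_tray_lip [([0.63, -0.169, 0.023], 0.75), ([0.4, -0.39, 0.048], 0.63)]
tin_tray_lip [([0.577, 0.064, 0.018], 0.86), ([0.64, -0.054, 0.022], 0.34)]
ring_tray_lip [([0.591, 0.066, 0.055], 0.4), ([0.616, -0.285, 0.018], 0.38)]
spool_tray_face [([0.635, -0.166, 0.025], 0.72), ([0.573, 0.189, 0.021], 0.55)]
tin_tray_face [([0.573, 0.061, 0.021], 0.58)]
ring_tray_face [([0.642, -0.054, 0.022], 0.83), ([0.632, -0.171, 0.027], 0.4)]
spool1 [([0.718, -0.305, 0.027], 0.69), ([0.668, -0.149, 0.047], 0.64), ([0.723, -0.144, 0.045], 0.64)]
tin_center [([0.586, 0.067, 0.051], 0.68)]
ring_center [([0.676, -0.043, 0.035], 0.46)]
```

View pics/both.png

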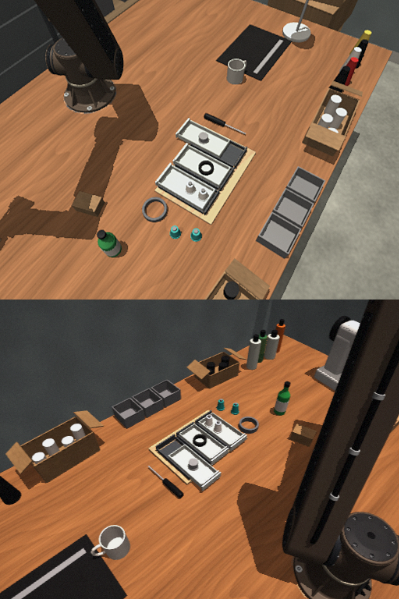

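```bash
cat >> h.py <<'E'
from scipy.spatial.transform import Rotation as Ro
def cloud(n,d):
    c=cam(n);K=c['intrinsics'];v,u=np.mgrid[:384,:512]
    P=np.stack([(u-K[0,2])/K[0,0]*d,(v-K[1,2])/K[1,1]*d,d],-1)
    W=P@Ro.from_euler('xyz',c['attitude']).as_matrix().T+c['position'];W[d==0]=np.nan;return W
def topview(W,p,x0=.5,x1=.95,y0=-.35,y1=.2,s=1000):
    # right = -y ; up = +x
    im=np.zeros((int((x1-x0)*s),int((y1-y0)*s),3),np.uint8)
    m=np.isfinite(W[...,0]);w=W[m];c=p[m];o=np.argsort(w[:,2]);w=w[o];c=c[o]
    r=((x1-w[:,0])*s).astype(int);q=((y1-w[:,1])*s).astype(int)
    k=(r>=0)&(r<im.shape[0]-1)&(q>=0)&(q<im.shape[1]-1)
    for a in(0,1):
        for b in(0,1): im[r[k]+a,q[k]+b]=c[k][:,::-1]
    return im
E
python3 - <<'E'
from h import *
T=[]
for n in('scene','side'):
    p,d=grab(n);W=cloud(n,d);T.append(topview(W,p))
    m=(abs(W[...,0]-.75)<.2)&(abs(W[...,1]+.05)<.22)
    z=W[m][:,2];print(n,'bench',np.median(z[abs(z)<.008]),'board',np.median(z[abs(z-.012)<.004]))
    f=(abs(W[...,2]-.052)<.005)&m
    print(np.round(sorted(W[f].tolist()),3)[::6].tolist() if f.sum()<700 else f.sum())
    # front rows: for given y strips the first x with z>0.035
    for y in np.arange(-.23,.13,.02):
        g=m&(abs(W[...,1]-y)<.01)
        a=W[g&(W[...,2]>.046)&(W[...,2]<.058)];b=W[g&(W[...,2]>.03)&(W[...,2]<.0465)]
        print(round(y,2),len(a),np.round(np.percentile(a[:,0],[0,20,50]),3) if len(a) else '',np.round(np.percentile(b[:,0],[0,5]),3) if len(b) else '')
im=np.hstack(T);cv2.imwrite('pics/top.png',cv2.resize(im,(800,int(800*im.shape[0]/im.shape[1]))))
c=cv2.imread('pics/scene0.png')[140:290,180:340];cv2.imwrite('pics/crop.png',cv2.resize(c,None,fx=4,fy=4,interpolation=2)[:600])
E
```

```text
scene bench -0.0002301381460725338 board 0.012366635405261728
[[0.561, -0.026, 0.05], [0.562, -0.033, 0.049], [0.562, -0.19, 0.051], [0.563, -0.151, 0.054], [0.563, -0.092, 0.048], [0.563, -0.087, 0.053], [0.564, -0.153, 0.052], [0.564, -0.057, 0.048], [0.564, -0.031, 0.049], [0.565, -0.069, 0.052], [0.565, -0.074, 0.049], [0.566, -0.096, 0.049], [0.566, -0.126, 0.051], [0.566, -0.204, 0.052], [0.566, -0.065, 0.055], [0.567, -0.171, 0.051], [0.567, -0.138, 0.051], [0.567, -0.2, 0.054], [0.568, -0.202, 0.051], [0.568, -0.187, 0.054], [0.569, -0.208, 0.048], [0.569, -0.204, 0.05], [0.58, 0.069, 0.052], [0.583, 0.054, 0.05], [0.585, 0.072, 0.053], [0.587, 0.07, 0.051], [0.589, 0.056, 0.052], [0.591, 0.053, 0.052], [0.593, 0.044, 0.053], [0.594, 0.042, 0.051], [0.597, 0.055, 0.055], [0.598, 0.071, 0.053], [0.6, 0.045, 0.053], [0.602, 0.047, 0.051], [0.604, 0.045, 0.05], [0.606, 0.058, 0.053], [0.608, 0.055, 0.052], [0.61, 0.052, 0.052], [0.667, -0.166, 0.051], [0.68, -0.169, 0.051], [0.688, -0.171, 0.051], [0.692, -0.161, 0.051], [0.693, -0.158, 0.047], [0.73, -0.167, 0.048], [0.739, -0.
[... 1937 characters left out ...]
3 0.566] [0.557 0.561]
-0.19 14 [0.556 0.563 0.565] [0.556 0.558]
-0.17 16 [0.556 0.562 0.563] [0.556 0.557]
-0.15 46 [0.56  0.565 0.669] [0.556 0.557]
-0.13 36 [0.556 0.562 0.568] [0.555 0.556]
-0.11 10 [0.556 0.559 0.564] [0.555 0.569]
-0.09 16 [0.557 0.565 0.568] [0.558 0.559]
-0.07 19 [0.558 0.563 0.565] [0.556 0.558]
-0.05 19 [0.559 0.562 0.564] [0.556 0.557]
-0.03 17 [0.557 0.562 0.563] [0.555 0.556]
-0.01 18 [0.556 0.56  0.561] [0.554 0.556]
0.01 2 [0.661 0.674 0.692] [0.553 0.564]
0.03 3 [0.551 0.588 0.644] [0.551 0.575]
0.05 38 [0.579 0.586 0.595] [0.577 0.579]
0.07 66 [0.575 0.584 0.593] [0.577 0.578]
0.09 5 [0.591 0.591 0.596] [0.587 0.593]
0.11 1 [0.762 0.762 0.762] [0.55  0.563]
```

View pics/top.png

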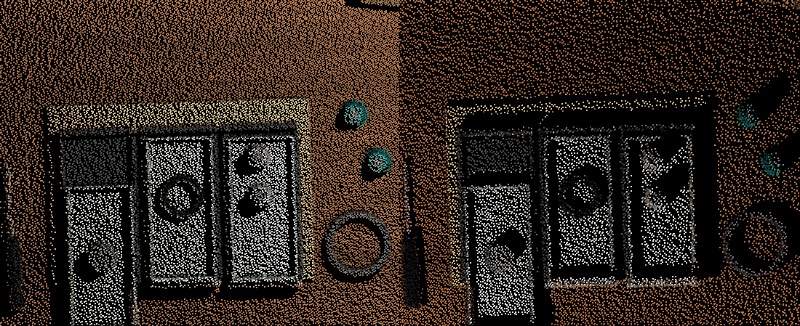

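View pics/crop.png

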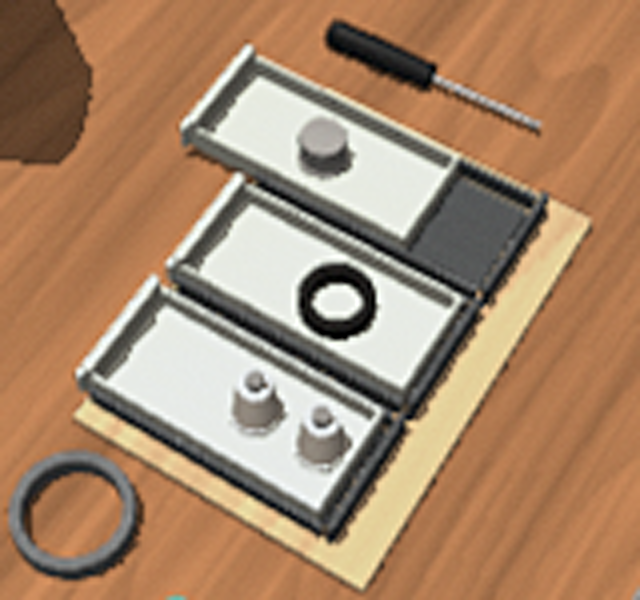

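```bash
python3 - <<'E'
from h import *
L=[]
for n in('scene','side'):
    p,d=grab(n);W=cloud(n,d);Q=W[np.isfinite(W[...,0])];x,y,z=Q.T
    L.append(Q)
    # tin tray
    t=(x>.38)&(x<.56)&(y>-.01)&(y<.14)
    a=Q[t&(z>.047)&(z<.057)];print(n,'tin lip',len(a),np.round(np.median(a,0),4), np.round(np.percentile(a[:,0],[5,95]),3),np.round(np.percentile(a[:,1],[0,2,98,100]),3))
Q=np.vstack(L);x,y,z=Q.T
def fit(m,lab):
    a=Q[m]; k=np.ones(len(a),bool)
    for _ in range(6):
        c=np.polyfit(a[k,1],a[k,0],1);r=a[:,0]-np.polyval(c,a[:,1]);k=abs(r)<.005
    print(lab,k.sum(),'slope',c[0],'x@mid',np.polyval(c,a[k,1].mean()),'ymid',a[k,1].mean(),'yr',np.percentile(a[k,1],[1,99]))
up=(z>.0475)&(z<.056)
fit(up&(x>.54)&(x<.585)&(y>-.225)&(y<-.11),'spool')
fit(up&(x>.54)&(x<.585)&(y>-.1)&(y<.0),'ring')
fit(up&(x>.38)&(x<.53)&(y>.0)&(y<.14),'tin')
# wall tops: points z~.042
for lo,hi in((-.222,-.19),(-.135,-.11),(-.108,-.09),(-.022,.0),(.005,.03),(.095,.12)):
    a=Q[(abs(z-.042)<.004)&(y>lo)&(y<hi)&(x>.48)&(x<.76)]
    if len(a)>10:
        c=np.polyfit(a[:,0],a[:,1],1);print('wall',lo,len(a),'slope',c[0],'y@.6',np.polyval(c,.6))
E
```

```text
scene tin lip 54 [0.4973 0.0514 0.051 ] [0.494 0.501] [0.011 0.012 0.099 0.101]
side tin lip 74 [0.4973 0.0602 0.0521] [0.49  0.501] [-0.005  0.019  0.103  0.109]
spool 121 slope -0.0359270827413282 x@mid 0.5651080766434371 ymid -0.1643611237177036 yr [-0.20803978 -0.11785099]
ring 111 slope -0.042497885292808325 x@mid 0.5647406873388013 ymid -0.049755334924771674 yr [-0.09440462 -0.00731187]
tin 116 slope -0.030336676371114105 x@mid 0.49752430749191795 ymid 0.05703055002413032 yr [0.01402951 0.10288936]
wall -0.222 193 slope 0.021260480035773223 y@.6 -0.20405198873506097
wall -0.135 207 slope 0.01473562897122484 y@.6 -0.11878269767248481
wall -0.108 127 slope 0.023882088717392554 y@.6 -0.09425526907011265
wall -0.022 188 slope 0.015443919308911386 y@.6 -0.0072526692064894
wall 0.005 209 slope 0.022939234312298325 y@.6 0.019363488156814563
wall 0.095 193 slope 0.021079411238061285 y@.6 0.10538644991162999
```

```bash
cat >> h.py <<'E'
def to(x,y,ztip,yaw=np.pi+.027):
    s=arm.get_state();R=Ro.from_euler('xyz',s['ee_rot']).as_matrix()
    e=np.array([x,y,ztip+arm.tcp_to_tips])-s['eef_pos']
    dy=-(yaw-s['ee_rot'][2]);dy=(dy+np.pi)%(2*np.pi)-np.pi
    print('t',s['t'],'tip',np.round(s['eef_pos']-[0,0,arm.tcp_to_tips],4),'yaw',s['ee_rot'][2],'F',np.round(s['force'],1),'->',np.round(R.T@e,4),round(np.degrees(dy),2))
E
python3 -c "
from h import *
to(.5,-.25,.226)"
```

```text
t 1.3 tip [ 0.1511 -0.6578  0.2266] yaw -2.9157787954490306 F [-0.6 -0.6  0.5] -> [-0.4314  0.3194  0.0006] 11.39
```

>>> {"op": "play_rows", "data": {"targets": [[[-0.431,0.32,0,11.3],[-0.431,0.32,0,11.3],[-0.431,0.32,0,11.3],[-0.431,0.32,0,11.3],[-0.431,0.32,0,11.3]]], "grip": 255, "newtons": 10}}

```text
t: 1.92
eef_pos: [0.3539, -0.4197, 0.405]
ee_rot: [-3.141, 0.001, -3.113]
force: [0.9, -0.1, -0.5]
width: 0.043
```

```bash
python3 -c "
from h import *
to(.45,.059,.15)"
```

```text
t 1.925 tip [ 0.3539 -0.4197  0.2269] yaw -3.1130325796863603 F [ 0.9 -0.1 -0.5] -> [-0.1097  0.4758  0.0767] 0.09
```

>>> {"op": "play_rows", "data": {"targets": [[[-0.11,0.476,0,0],[-0.11,0.476,0,0],[-0.11,0.476,0,0],[-0.11,0.476,0,0],[-0.11,0.476,0,0]]]}}

```text
t: 2.55
eef_pos: [0.4144, -0.1131, 0.4052]
ee_rot: [3.141, 0.002, -3.113]
force: [1.4, 0.4, -0.2]
width: 0.0006
```

```bash
python3 -c "
from h import *
to(.445,.059,.10)"
```

```text
t 2.55 tip [ 0.4144 -0.1131  0.2271] yaw -3.113026055648193 F [ 1.4  0.4 -0.2] -> [-0.0353  0.1712  0.1272] 0.09
```

>>> {"op": "play_rows", "data": {"targets": [[[-0.035,0.171,0.127,0],[-0.035,0.171,0.127,0],[-0.035,0.171,0.127,0],[-0.035,0.171,0.127,0],[-0.035,0.171,0.127,0]]]}}

```text
t: 3.18
eef_pos: [0.4446, 0.0582, 0.2766]
ee_rot: [-3.14, -0.002, -3.11]
force: [0.2, 0.2, -0.3]
width: 0.0005
```

```bash
python3 -c "
from h import *
grab('wrist','w1.png');print(cam('wrist'))
to(.445,.059,.022)
for q in ('tin_tray_lip','tin_tray_face'): print(q,[(np.round(r['xyz'],3),r['score']) for r in finder.find_in('wrist',q)][:2])
"
```

```text
{'intrinsics': array([[297.31863964,   0.        , 255.87257322],
       [  0.        , 297.31863964, 187.60938361],
       [  0.        ,   0.        ,   1.        ]]), 'position': array([0.36604618, 0.05423059, 0.25805923]), 'attitude': array([2.84692120e+00, 4.66308780e-04, 1.60073531e+00])}
t 3.225 tip [0.4446 0.0574 0.0993] yaw -3.111280598391075 F [-1.   0.5  0. ] -> [-0.0005  0.0016  0.0773] 0.19
tin_tray_lip [(array([0.555, 0.064, 0.015]), 0.75)]
tin_tray_face [(array([0.554, 0.063, 0.025]), 0.62)]
```

View pics/w1.png

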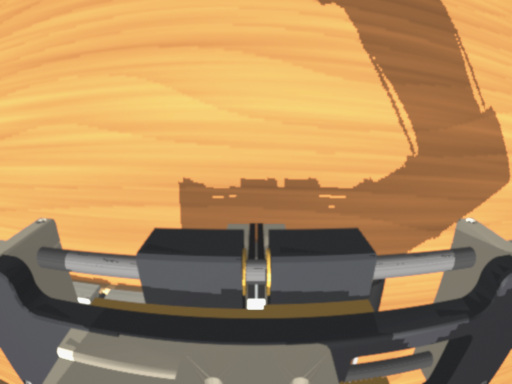

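>>> {"op": "play_rows", "data": {"targets": [[[0,0.001,0.05,0],[0,0.001,0.075,0],[0,0.001,0.075,0]]]}}

```text
t: 3.7
eef_pos: [0.4442, 0.0568, 0.2021]
ee_rot: [-3.14, -0.002, -3.114]
force: [0.2, 1.2, 1.0]
width: 0.0004
```

>>> {"op": "play_rows", "data": {"targets": [[[-0.012,0,0,0],[-0.022,0,0,0],[-0.03,0,0,0],[-0.038,0,0,0],[-0.046,0,0,0]]]}}

```text
t: 4.32
eef_pos: [0.4908, 0.0591, 0.2027]
ee_rot: [-3.141, -0.001, -3.113]
force: [-2.4, 0.6, 2.0]
width: 0.0003
```

>>> {"op": "play_rows", "data": {"targets": [[[-0.008,0,0,0],[-0.016,0,0,0],[-0.024,0,0,0],[-0.032,0,0,0],[-0.038,0,0,0]]]}}

```text
t: 4.95
eef_pos: [0.5291, 0.0603, 0.2026]
ee_rot: [-3.142, -0.0, -3.113]
force: [-1.9, 0.3, 1.5]
width: 0.0005
```

>>> {"op": "play_rows", "data": {"targets": [[[-0.003,0,0,0],[-0.006,0,0,0],[-0.008,0,0,0],[-0.01,0,0,0]]]}}

```text
t: 5.45
eef_pos: [0.5386, 0.0606, 0.2026]
ee_rot: [3.142, -0.0, -3.113]
force: [-2.6, 0.4, -0.2]
width: 0.0004
```

>>> {"op": "play_rows", "data": {"targets": [[[-0.001,0,0,0],[-0.002,0,0,0],[-0.003,0,0,0]]]}}

```text
t: 5.82
eef_pos: [0.5416, 0.0607, 0.2026]
ee_rot: [3.142, -0.0, -3.113]
force: [-1.7, 2.0, -1.0]
width: 0.0003
```

>>> {"op": "play_rows", "data": {"targets": [[[-0.001,0,0,0],[-0.002,0,0,0]]]}}

```text
t: 6.08
eef_pos: [0.5436, 0.0608, 0.2026]
ee_rot: [3.142, -0.0, -3.113]
force: [-1.5, 0.8, -0.0]
width: 0.0004
```

>>> {"op": "play_rows", "data": {"targets": [[[-0.001,0,0,0],[-0.002,0,0,0]]]}}

```text
t: 6.32
eef_pos: [0.5454, 0.0608, 0.2026]
ee_rot: [-3.142, -0.001, -3.113]
force: [-6.1, 3.7, 3.8]
width: 0.0007
```

Force is climbing; one more small step to confirm the stop.

>>> {"op": "play_rows", "data": {"targets": [[[-0.001,0,0,0],[-0.001,0,0,0]]]}}

```text
t: 6.58
eef_pos: [0.5456, 0.0608, 0.2026]
ee_rot: [-3.141, -0.002, -3.113]
force: [-8.0, 4.0, 4.8]
width: 0.0005
```

>>> {"op": "play_rows", "data": {"targets": [[[-0.001,0,0,0],[-0.001,0,0,0]]]}}

```text
t: 6.82
eef_pos: [0.5459, 0.0608, 0.2026]
ee_rot: [-3.141, -0.004, -3.113]
force: [-11.6, 5.7, 7.0]
width: 0.0003
```

>>> {"op": "play_rows", "data": {"targets": [[[0.02,0,0,0],[0.045,0,-0.01,0],[0.045,0,-0.07,0],[0.045,0,-0.11,0],[0.045,0,-0.11,0]]]}}

```text
t: 7.45
eef_pos: [0.5041, 0.0601, 0.3167]
ee_rot: [3.139, 0.008, -3.112]
force: [0.8, 0.7, 0.2]
width: 0.0003
```

```bash
python3 -c "
from h import *
to(.59,-.161,.134)
for n in ('scene','side'):
    p,d=grab(n);Q=cloud(n,d);Q=Q[np.isfinite(Q[...,0])];x,y,z=Q.T
    for lab,lo,hi in(('tin',.015,.105),('ring',-.095,-.01),('spool',-.21,-.12)):
        a=Q[(z>.048)&(z<.056)&(y>lo)&(y<hi)&(x>.545)&(x<.585)];print(n,lab,len(a),np.round(np.median(a,0),4) if len(a) else '')
    print([(np.round(r['xyz'],3),round(r['score'],2)) for r in finder.find_in(n,'spool1')][:4])
"
```

```text
t 7.45 tip [0.5041 0.0601 0.1386] yaw -3.1123064659017556 F [0.8 0.7 0.2] -> [-0.0794 -0.2235  0.0046] 0.13
scene tin 48 [0.5642 0.0595 0.0514]
scene ring 53 [ 0.5652 -0.0534  0.0512]
scene spool 65 [ 0.5655 -0.1695  0.0514]
[(array([ 0.683, -0.159,  0.052]), 0.75), (array([ 0.732, -0.323,  0.033]), 0.72), (array([ 0.802, -0.288,  0.037]), 0.64), (array([ 0.738, -0.154,  0.05 ]), 0.47)]
side tin 24 [0.5624 0.0906 0.0529]
side ring 1 [ 0.5586 -0.0933  0.0503]
side spool 27 [ 0.5648 -0.1773  0.0522]
[]
```

>>> {"op": "play_rows", "data": {"targets": [[[-0.079,-0.223,0,0],[-0.079,-0.223,0,0],[-0.079,-0.223,0,0],[-0.079,-0.223,0,0],[-0.079,-0.223,0,0]]]}}

```text
t: 8.28
eef_pos: [0.5884, -0.1642, 0.3102]
ee_rot: [-3.141, -0.003, -3.117]
force: [-0.4, 0.4, -0.8]
width: 0.0004
```

```bash
python3 -c "
from h import *
to(.589,-.162,.027)
p,d=grab('scene');Q=cloud('scene',d);cv2.imwrite('pics/s2.png',cv2.resize(p[140:300,160:340,::-1],None,fx=4,fy=3.7))
"
```

```text
t 8.275 tip [ 0.5884 -0.1642  0.1321] yaw -3.116992183125764 F [-0.4  0.4 -0.8] -> [-0.001   0.0022  0.1051] -0.14
```

View pics/s2.png

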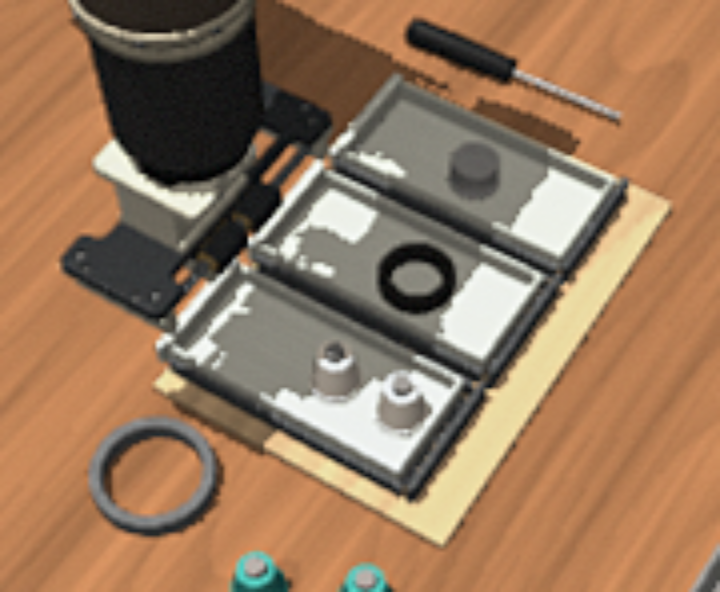

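The tin tray is home, level with the ring tray, both spools stand, and the hand is above the spool tray's front. Descending behind the lip.

>>> {"op": "play_rows", "data": {"targets": [[[-0.001,0.002,0.04,0],[-0.001,0.002,0.065,0],[-0.001,0.002,0.075,0],[-0.001,0.002,0.082,0],[-0.001,0.002,0.087,0]]]}}

```text
t: 8.95
eef_pos: [0.5892, -0.1587, 0.226]
ee_rot: [-3.141, 0.001, -3.112]
force: [-0.8, 0.2, 0.2]
width: 0.0002
```

>>> {"op": "play_rows", "data": {"targets": [[[0,0,0.006,0],[0,0,0.011,0],[0,0,0.016,0],[0,0,0.016,0]]]}}

```text
t: 9.45
eef_pos: [0.5887, -0.1591, 0.2093]
ee_rot: [3.142, -0.001, -3.113]
force: [0.1, 0.7, 0.1]
width: 0.0003
```

```bash
python3 -c "
from h import *
to(.589,-.162,.028)"
```

```text
t 9.45 tip [ 0.5887 -0.1591  0.0312] yaw -3.1131554449810284 F [0.1 0.7 0.1] -> [-0.0002 -0.0029  0.0032] 0.08
```

>>> {"op": "play_rows", "data": {"targets": [[[0.003,0,0,0],[0.006,0,0,0],[0.009,0,0,0],[0.012,0,0,0],[0.015,0,0,0]]]}}

```text
t: 10.07
eef_pos: [0.5741, -0.1595, 0.2099]
ee_rot: [-3.141, 0.001, -3.113]
force: [3.2, 0.2, -0.2]
width: 0.0008
```

>>> {"op": "play_rows", "data": {"targets": [[[0.003,0,0,0],[0.007,0,0,0],[0.011,0,0,0],[0.015,0,0,0],[0.019,0,0,0]]]}}

```text
t: 10.7
eef_pos: [0.5547, -0.1601, 0.2098]
ee_rot: [-3.142, 0.0, -3.113]
force: [2.3, -0.6, 1.4]
width: 0.0005
```

```bash
python3 -c "
from h import *
to(.459,-.162,.031)
p,d=grab('scene');cv2.imwrite('pics/s3.png',cv2.resize(p[140:300,160:340,::-1],None,fx=4,fy=3.7))
"
```

```text
t 10.7 tip [ 0.5547 -0.1601  0.0317] yaw -3.1129325621347332 F [ 2.3 -0.6  1.4] -> [0.0957 0.0008 0.0007] 0.1
```

View pics/s3.png

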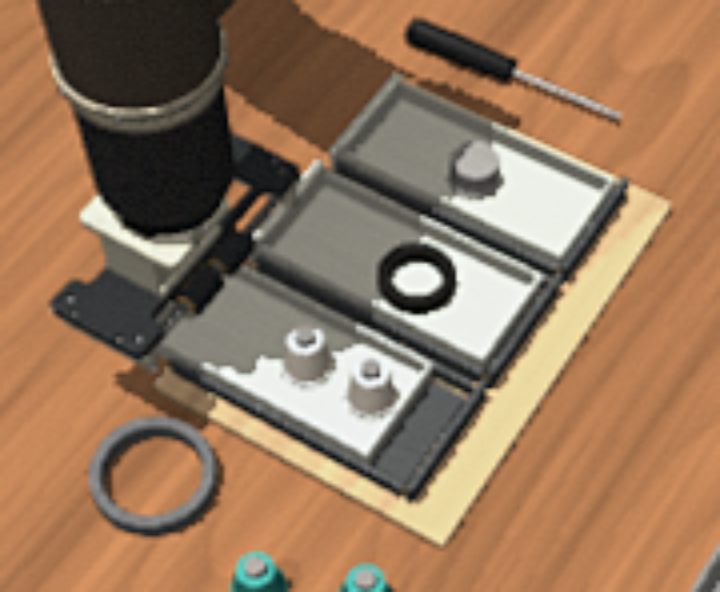

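The tray follows with both spools upright. Continuing.

>>> {"op": "play_rows", "data": {"targets": [[[0.004,0,0,0],[0.008,0,0,0],[0.013,0,0,0],[0.018,0,0,0],[0.023,0,0,0]]]}}

```text
t: 11.38
eef_pos: [0.5315, -0.1607, 0.2097]
ee_rot: [-3.142, -0.0, -3.113]
force: [2.5, -0.1, 0.8]
width: 0.0003
```

>>> {"op": "play_rows", "data": {"targets": [[[0.005,0,0,0],[0.01,0,0,0],[0.015,0,0,0],[0.02,0,0,0],[0.025,0,0,0]]]}}

```text
t: 12.0
eef_pos: [0.5065, -0.1614, 0.2096]
ee_rot: [3.142, -0.0, -3.113]
force: [2.2, -2.2, 0.9]
width: 0.0008
```

>>> {"op": "play_rows", "data": {"targets": [[[0.005,0,0,0],[0.01,0,0,0],[0.015,0,0,0],[0.02,0,0,0],[0.024,0,0,0]]]}}

```text
t: 12.62
eef_pos: [0.4825, -0.1621, 0.2096]
ee_rot: [3.142, -0.0, -3.113]
force: [2.7, -1.8, -1.4]
width: 0.0008
```

>>> {"op": "play_rows", "data": {"targets": [[[0.003,0,0,0],[0.006,0,0,0],[0.009,0,0,0],[0.012,0,0,0],[0.014,0,0,0]]]}}

```text
t: 13.25
eef_pos: [0.4687, -0.1625, 0.2097]
ee_rot: [-3.142, -0.0, -3.113]
force: [2.2, -0.9, -0.1]
width: 0.0005
```

>>> {"op": "play_rows", "data": {"targets": [[[0.002,0,0,0],[0.004,0,0,0],[0.006,0,0,0]]]}}

```text
t: 13.62
eef_pos: [0.4655, -0.1624, 0.2103]
ee_rot: [-3.141, 0.007, -3.112]
force: [14.3, -1.3, -10.9]
width: 0.0005
```

>>> {"op": "play_rows", "data": {"targets": [[[0.001,0,0,0],[0.002,0,0,0],[0.003,0,0,0]]]}}

```text
t: 14.0
eef_pos: [0.4646, -0.1623, 0.2107]
ee_rot: [-3.141, 0.012, -3.111]
force: [19.5, -2.5, -15.6]
width: -0.0001
```

>>> {"op": "play_rows", "data": {"targets": [[[0.001,0,0,0],[0.002,0,0,0],[0.002,0,0,0]]]}}

```text
t: 14.38
eef_pos: [0.464, -0.1622, 0.2111]
ee_rot: [-3.141, 0.015, -3.111]
force: [23.5, -2.9, -18.7]
width: 0.0004
```

>>> {"op": "play_rows", "data": {"targets": [[[-0.004,0,0,0],[-0.01,0,0,0],[-0.016,0,0,0],[-0.016,0,0,0]]]}}

```text
t: 14.88
eef_pos: [0.4737, -0.1624, 0.2093]
ee_rot: [3.142, -0.001, -3.113]
force: [0.4, 0.9, -0.4]
width: 0.0007
```

>>> {"op": "play_rows", "data": {"targets": [[[0,0,-0.01,0],[0,0,-0.03,0],[0,0,-0.07,0],[0,0,-0.13,0],[0,0,-0.18,0]]]}}

```text
t: 15.5
eef_pos: [0.4732, -0.1625, 0.3927]
ee_rot: [-3.141, 0.001, -3.113]
force: [1.2, 0.8, -1.0]
width: 0.0003
```

>>> {"op": "play_rows", "data": {"targets": [[[0.03,0,-0.02,0],[0.06,0.06,-0.02,0],[0.06,0.12,-0.02,0],[0.06,0.16,-0.02,0],[0.06,0.16,-0.02,0]]]}}

```text
t: 16.12
eef_pos: [0.4086, -0.0024, 0.4106]
ee_rot: [3.141, 0.001, -3.109]
force: [0.1, 0.3, -0.6]
width: 0.0003
```

```bash
python3 - <<'E'
from h import *
s=arm.get_state();print(s['t'],s['eef_pos'],s['force'])
T=[]
for n in ('scene','side'):
    p,d=grab(n,n+'9.png');Q=cloud(n,d);Q=Q[np.isfinite(Q[...,0])];x,y,z=Q.T
    for lab,lo,hi,a0,a1 in(('tin',.015,.105,.545,.585),('ring',-.095,-.01,.545,.585),('spool',-.21,-.12,.42,.48)):
        a=Q[(z>.048)&(z<.056)&(y>lo)&(y<hi)&(x>a0)&(x<a1)];print(n,lab,len(a),np.round(np.median(a,0),4) if len(a) else '')
a=cv2.imread('pics/scene9.png')[130:290,150:350];b=cv2.imread('pics/side9.png')[130:290,180:380]
cv2.imwrite('pics/end.png',np.hstack([cv2.resize(i,(400,320),interpolation=2) for i in(a,b)]))
E
```

```text
16.125 [ 0.40864597 -0.00236496  0.41055307] [ 0.12846978  0.30440174 -0.62716922]
scene tin 50 [0.5644 0.0569 0.0509]
scene ring 49 [ 0.565  -0.0564  0.0517]
scene spool 62 [ 0.4523 -0.1673  0.0517]
side tin 59 [0.5633 0.0588 0.0526]
side ring 38 [ 0.5643 -0.0425  0.052 ]
side spool 60 [ 0.4513 -0.165   0.0519]
```

View pics/end.png

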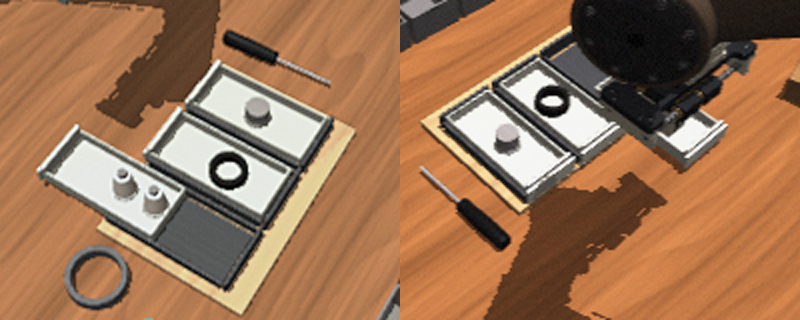

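```bash
python3 -c "
from h import *
print(job_done())"
```

```text
the job is handed in; nothing more can be done
None
```

I pushed the tin tray in with closed fingertips on its front plate until it met the stop; the force rose to about 13 N. Then I hooked the fingertips behind the spool tray's lip and drew it out until the force at the outer stop rose to about 24 N. After backing off, I lifted the hand clear and handed in at about 16 s of robot time.

My last camera checks:
- **Tin tray:** its lip is at x ≈ 0.564, level with the shut ring tray.
- **Ring tray:** its lip is at x ≈ 0.565, where it was at the start.
- **Spool tray:** its lip is at x ≈ 0.452, about 113 mm from where it started. With an initial opening of a few millimetres, that fits the 120 mm stop, though I estimated the closed position rather than measuring it.
- **Spools:** both are standing in the last scene picture.
- **Bystanders:** the screwdriver and the tape look undisturbed. I did not re-measure the spray, mug or carton; the hand stayed above or away from them.

No check failed. The force at the end read about zero.

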